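# Strip the soap tank: sort the plungers, then free the cap of unknown hand

### The job

Finish taking the soap tank apart for washing: put the red plunger into the red tumbler and the white plunger into the white mug, both left standing upright on the shelf. Then take the orange cap off the tank: nobody remembers which way this quarter-turn cap opens, so try it one way and, if it stops short, the other. Finish while still holding the cap level in the gripper, lifted clear about 10 cm straight above its neck; leave the jar and the spoons alone.

Things in the scene. Friction and masses are not known exactly. Their poses are not given: they have to be found in the camera images.
- tank: grey plastic soap tank, fixed, 160 x 120 mm, 90 mm high; origin at its underside exactly below the filler neck, z up; flat top from x -50 to +110 mm, y +-60 mm; at its +x end a blue housing (x 44 to 106 mm) rises to 118 mm. The neck, 20 mm long, is hidden in the cap.
- cap: orange cap seated on the tank's neck: round skirt 56 mm across with a flat top 29 mm up, and on it an upright grip bar 48 mm long (along cap x), 14 mm thick (along y), from 29 to 61 mm above the origin; origin at the centre of the lower rim, z up; 40 to 85 g. Seated, the rim rests on the tank top (90 mm above the shelf).
- red_plunger_mid (a point): middle (30 mm above the foot) of the red plastic plunger, 60 mm tall, 30 g, upright in the grey drip tray; foot 32 mm across, upper half (32 to 60 mm up) a plain cylinder 27 mm across, to be gripped there. Tray floor 4 mm thick, rim 14 mm high. The drainer behind it is 75 mm high in front, its saucers 140 mm.
- white_plunger_mid (a point): the same point of the white plunger, equal in shape, standing in the same tray
- mug: white ceramic mug, 84 mm across the rim, about 75 mm inside, 85 mm high, inner floor 5 mm up; origin at the centre of its underside, z up, handle at its +y; 0.35 kg
- tumbler: red plastic tumbler, 84 mm across the rim (78 mm inside), 72 mm across the foot, 85 mm high, inner floor 5 mm up; origin at the centre of its underside, z up; 0.12 kg
- jar: upturned glass jar on its closed steel lid, 82 mm across, 125 mm high; origin at the centre of its underside; bystander
- spoon_1: steel spoon lying on the shelf, 160 mm long; bystander
- spoon_2: second steel spoon, the same; bystander
- neck (a point): the cap's turning axis at the tank top, z up. The cap turns loosely on it under a quarter-turn catch. The wrong way it stops dead after 10 to 15 degrees; the right way (either one; it differs from run to run and cannot be seen) it lifts straight off once turned 55 to 110 degrees from its start, 70 to 80 being best. Anywhere else the catch keeps it down.
Not all that is in view belongs to the job. There is more than one size of the cap; the one meant has the size given above.

How it is judged:
By the outcome, as a careful person would: the job done as asked, in the order asked, and still so for the second after the job is handed in, while the arm keeps its last pose, push and grip.
It also fails if it takes over 67 s, if anything falls off the work surface, if the arm or the gripper's body presses on something with over 40 N, if the wrist force passes 120 N, or if a joint passes its speed limit or range.

### The arm

A 6-joint arm with a two-finger parallel gripper is mounted at the origin on the work surface. World frame = base frame: x ahead of the robot, y to its left, z up, the work surface at z = 0. Lengths are in mm, angles in rad, forces in N, time in s.
With the tool pointing down it reaches from about 350 to 875 mm from the base axis. Payload 4.2 kg.
Tool frame: the origin (TCP) lies between the finger pads; the fingertips stand 25 mm ahead of it and the grasp point (between the pads) lies 6 mm ahead of it; z points along the fingers, y is the line along which they close (so a half turn about z gives the same grasp; the last joint's range is limited). The gripper opens to 85 mm and grips with 20 to 120 N. Pads are 22 mm wide; open, the fingers measure 114 mm over their backs; the gripper's body (76 mm by 85 mm) begins 54 mm behind the grasp point. The pads swing forward as they close: fully open they stand 13 mm farther back than shut.
Start: joints at [1.479, 0.385, 0.008, 0, -1.194, -0.259], TCP at [214.748, 586.926, 217.512] pointing down, gripper open.
Joint ranges: [-3.14, 3.14], [-1.21, 2.06], [-1.07, 1.41], [-3.16, 2.05], [-2.99, -0.16], [-3.1, 3.1]. Speed limits (rad/s): [2.79, 2.79, 3.14, 3.14, 3.14, 3.14].

### API

Orientations are given as a unit quaternion [x, y, z, w].
In Python, from bench import read_state, get_image, job_done gives the robot as it stands.
- The arm moves only by the tool play_rows, never from a script. Its argument "series" is a list of rows, each a list of 6 numbers: the shift along the world's x, y, z in mm, then the turn, a rotation vector about the world's x, y, z in units of 6 degrees (1.0 is 6 degrees). A call has 1 to 20 rows; each row shifts and turns the commanded pose from where the row before left it; what a row does not reach is not made up. A row lasts 1/12 s, in which the tool goes at most 41.7 mm and 7.16 degrees, less where a joint would pass 70% of its speed; a pose out of reach is approached as far as the arm can. A call is refused whole if a number of a shift passes 41.7 or a number of a turn 1, either way. A call with a gripper value outside its range is refused whole. "gripper" is the opening, from 0 (shut) to 1 (fully open), set as the call begins (left out, the last holds). The fingers move at their own pace and stop on an object; the grip force is fixed at half the most. Time passes only in rows, so rows that do not move let the fingers close. It gives the time, the measured TCP pose, the force, the opening and the grip force at its end, in the units of the state.
- read_state(): the state, without advancing time (a new reading comes with each control period).
- get_image(name): name is "side" or "top" or "wrist"; returns a dict with "image" (420x560x3 uint8, red, green, blue), "fx", "fy", "cx", "cy" (pixels), "dist_coeffs" ([k1, k2, p1, p2, k3] as OpenCV has them; the pictures are not rectified), "eye" and "rotation" of the camera in the world. Camera axes: x right, y down, z forward; pixel columns grow to the right and rows downward; lengths in mm; the calibration is good to about 2 mm. A picture is of the moment at which its call begins. There is no depth.
- job_done(): hands the job in; it is judged then, once.
The state is a dict: "clock": time; "joints": joint angles; "joint_vel": joint speeds; "joint_efforts": joint torques, N m; "position": TCP position; "ee_rot": TCP orientation; "contact_force": force on the tool from outside, world axes, zero at the start; "wrist_torque": the same for the moment, N m; "gripper_width": finger opening in mm; "grasp_force": force on a finger pad.
Only numpy, scipy, OpenCV 4.12 (cv2) and the standard library are available. Lean on these libraries where they do the work, as an engineer would, in place of code of your own. Each camera call takes 0.05 s, during which the arm holds its last target. There are 200 camera calls.

## Working session

There is one attempt and no reset: what is moved stays moved. The work goes in short steps, Python scripts to look and compute and a tool call to move; the robot and the scene stay as the last step left them, time stands still between calls to the robot, and variables do not carry over. Pictures are saved under pics/ and viewed, at most 10 in all, crops included, and the job is handed in when it is done.

Besides the shell and the picture viewer there is one more tool, called after "Request:" by a JSON object that holds its "name" and its "arguments", one argument or row to a line. play_rows: Moves the arm, as the interface text tells. Its arguments: {"type":"object","properties":{"series":{"type":"array","items":{"type":"array","items":{"type":"number"}}},"gripper":{"type":"number"}},"required":["series"]}

```bash
ls; mkdir -p pics
cat > h.py <<'E'
import numpy as np, cv2, json
from bench import read_state, get_image, job_done
def grab(name, fn):
    d=get_image(name); np.save(f'/tmp/{fn}.npy',d,allow_pickle=True)
    cv2.imwrite(f'pics/{fn}.png',d['image'][:,:,::-1]); return d
def load(fn): return np.load(f'/tmp/{fn}.npy',allow_pickle=True).item()
def ray(d,px):
    K=np.array([[d['fx'],0,d['cx']],[0,d['fy'],d['cy']],[0,0,1.]])
    p=cv2.undistortPoints(np.array(px,float).reshape(-1,1,2),K,np.array(d['dist_coeffs'],float)).reshape(-1,2)
    v=np.c_[p,np.ones(len(p))]@np.array(d['rotation']).T
    return np.array(d['eye'],float),v
def plane(d,px,z):
    e,v=ray(d,px); return e+v*((z-e[2])/v[:,2])[:,None]
def proj(d,P):
    K=np.array([[d['fx'],0,d['cx']],[0,d['fy'],d['cy']],[0,0,1.]])
    R=np.array(d['rotation']).T; e=np.array(d['eye'],float)
    return cv2.projectPoints(np.array(P,float).reshape(-1,1,3),cv2.Rodrigues(R)[0],-R@e,K,np.array(d['dist_coeffs'],float))[0].reshape(-1,2)
E
python3 - <<'E'
from h import *
for n in ('top','side','wrist'):
    d=grab(n,n+'0'); print(n,d['eye'],np.round(d['rotation'],2).tolist(),d['fx'],d['dist_coeffs'])
a=cv2.imread('pics/top0.png');b=cv2.imread('pics/side0.png')
print(read_state())
E
```

```text
pics
top [ 348.76439932  -35.78955092 1268.16551663] [-0.69, 0.71, -0.08, 0.08] 458.7560536299795 [0.02852045 0.         0.         0.         0.        ]
side [322.70045413 740.05880912 805.53154216] [-0.17, 0.9, -0.4, 0.07] 391.2350498771515 [-0.07210669  0.          0.          0.          0.        ]
wrist [294.99813405 557.38125425 372.84595798] [-0.57, 0.81, 0.13, -0.09] 289.42783243977397 [-0.01139892  0.          0.          0.          0.        ]
{'clock': 0.15, 'joints': array([ 1.47860963e+00,  3.85378435e-01,  6.91553464e-03, -3.42568433e-04,
       -1.19395482e+00, -2.58626669e-01]), 'joint_vel': array([ 0.00041793, -0.00153075,  0.00255172,  0.00090729, -0.00088422,
       -0.00093727]), 'joint_efforts': array([-2.72800389e-04, -3.92678726e+01,  1.88581216e+01,  4.18855995e+00,
       -3.39487880e-03,  1.49814721e-06]), 'position': array([214.6040486 , 586.51176221, 216.6656966 ]), 'ee_rot': array([ 9.84644291e-01, -1.74570725e-01, -9.12751917e-05,  8.21123147e-04]), 'contact_force': array([ 0.35348449, -0.86374699,  1.56653544]), 'wrist_torque': array([ 0.00049639, -0.00440465, -0.00329276]), 'grasp_force': 0.0, 'gripper_width': 85.22210990068669}
```

View pics/top0.png

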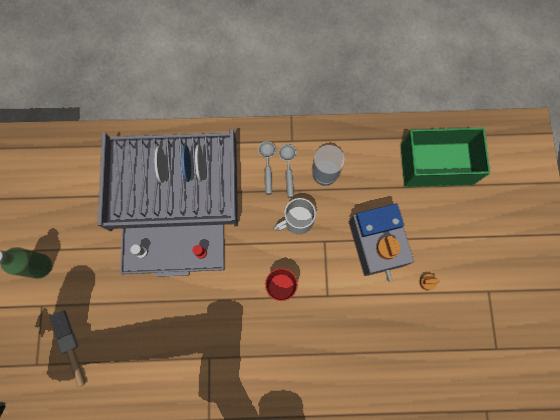

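View pics/side0.png

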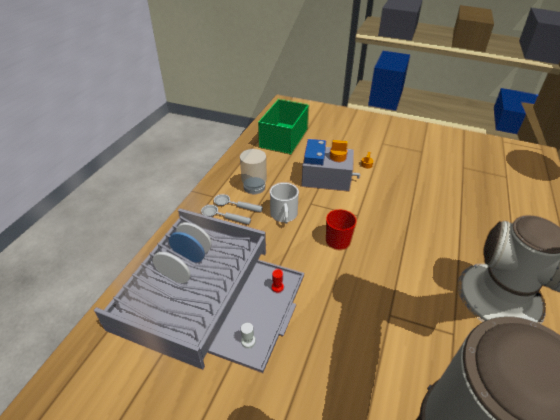

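The top view shows the red plunger at (199,251), the white plunger at (137,250), the tumbler at (282,285), the mug at (300,216) with its handle to the lower left, and the jar at (328,165). The spoons are at (268,165) and (290,170).

There are two orange caps: one on the tank at (389,247) and a smaller one lying on the shelf at (430,282). The one seated on the tank's neck fits the description. I'll measure its size to confirm.

```bash
sed -i "s/np.array(d\['rotation'\])/rot(d)/g" h.py
cat >> h.py <<'E'
from scipy.spatial.transform import Rotation as Ro
def rot(d): return Ro.from_quat(d['rotation']).as_matrix()
E
python3 - <<'E'
from h import *
d=load('top0'); im=d['image']; hsv=cv2.cvtColor(im,cv2.COLOR_RGB2HSV)
s=load('side0'); shsv=cv2.cvtColor(s['image'],cv2.COLOR_RGB2HSV)
def comps(h,lo,hi,lab,minA=25):
    m=cv2.inRange(h,lo,hi)
    n,l,st,c=cv2.connectedComponentsWithStats(m)
    for i in range(1,n):
        if st[i,4]>minA: print(lab,st[i].tolist(),c[i].round(1))
for nm,h in (('top',hsv),('side',shsv)):
    comps(h,(0,170,60),(4,255,255),nm+' red'); comps(h,(9,200,140),(17,255,255),nm+' orange'); comps(h,(105,120,40),(125,255,255),nm+' blue')
    comps(h,(0,0,170),(180,30,255),nm+' white')
a=im[200:300,100:260,::-1]; b=im[190:310,260:460,::-1]
cv2.imwrite('pics/c1.png',np.vstack([cv2.resize(a,(720,450))[:,:], ]))
cv2.imwrite('pics/c2.png',cv2.resize(b,(800,480),interpolation=cv2.INTER_CUBIC))
w=load('wrist0'); 
c=s['image'][120:270,250:400,::-1]; e=s['image'][250:360,210:320,::-1]
cv2.imwrite('pics/c3.png',np.hstack([cv2.resize(a,(400,250)),cv2.resize(e,(250,250)),cv2.resize(c,(250,250))][1:]))
cv2.imwrite('pics/c3.png',np.hstack([cv2.resize(c,(400,400),interpolation=cv2.INTER_CUBIC),cv2.resize(e,(400,400),interpolation=cv2.INTER_CUBIC)]))
E
```

```text
top red [193, 245, 13, 13, 121] [199.  251.2]
top red [265, 268, 32, 33, 733] [281.  283.7]
top blue [357, 204, 47, 33, 941] [379.2 219.4]
top white [195, 147, 4, 30, 54] [196.2 161.4]
top white [155, 148, 4, 30, 57] [155.8 162.8]
top white [289, 207, 22, 13, 210] [300.  213.1]
top white [277, 219, 36, 11, 77] [288.5 224.7]
top white [131, 245, 9, 9, 68] [135.  248.9]
side red [326, 210, 30, 39, 864] [339.5 228.2]
side red [272, 269, 12, 23, 205] [277.2 280.7]
side orange [331, 142, 16, 10, 78] [338.7 145.8]
side orange [337, 153, 10, 8, 49] [341.4 157.1]
side orange [363, 157, 10, 11, 32] [367.4 163.5]
side blue [369, 51, 41, 59, 1687] [388.3  79.5]
side blue [494, 88, 44, 46, 1215] [511.  109.2]
side blue [305, 140, 20, 25, 397] [314.3 152. ]
side blue [170, 233, 30, 29, 405] [183.  245.7]
side white [188, 149, 26, 13, 147] [199.6 154.4]
side white [240, 150, 25, 13, 183] [251.5 155.2]
side white [148, 184, 26, 17, 269] [161.  192.1]
side white [270, 184, 28, 17, 71] [283.  194.6]
side white [216, 197, 10, 7, 49] [220.9 200.2]
side white [238, 202, 23, 7, 46] [249.9 204.7]
side white [284, 203, 4, 15, 44] [285.9 209.6]
side white [204, 208, 10, 7, 51] [208.7 210.9]
side white [226, 213, 24, 8, 56] [237.9 216.3]
side white [181, 223, 29, 17, 77] [196.9 228.3]
side white [500, 222, 11, 30, 168] [505.7 238.5]
side white [158, 251, 31, 20, 106] [174.5 258.5]
side white [58, 284, 28, 16, 129] [ 71.3 292. ]
side white [484, 312, 53, 10, 181] [509.2 315.6]
side white [241, 322, 13, 12, 120] [246.8 327.3]
side white [242, 336, 14, 11, 62] [249.2 342.3]
```

View pics/c2.png

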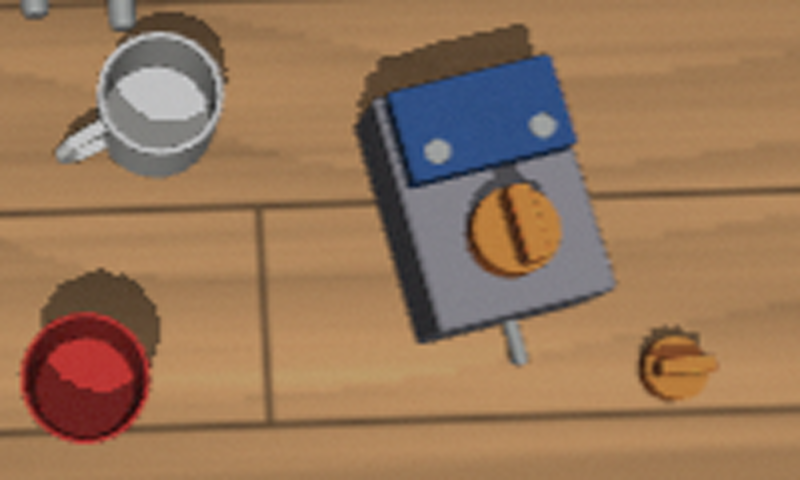

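View pics/c3.png

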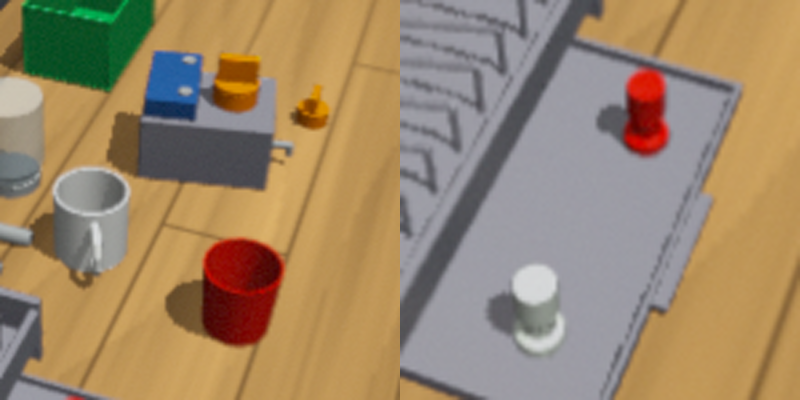

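The enlarged crop (4×, origin (260,190)) shows the tank cap at crop (515,230), about 23 px across. That is about 56 mm at its height, so it's the one meant. The loose cap at (675,368) is only about 17 px, or 47 mm. The tank cap's bar lies roughly along tank x. Next I'll fit positions.

Run:
```python
from h import *
d=load('top0'); s=load('side0'); im=d['image']; hsv=cv2.cvtColor(im,cv2.COLOR_RGB2HSV)
def tri(p,q):
    e1,v1=ray(d,[p]);e2,v2=ray(s,[q]);v1=v1[0]/np.linalg.norm(v1);v2=v2[0]/np.linalg.norm(v2)
    t=np.linalg.lstsq(np.c_[v1,-v2],e2-e1,rcond=None)[0]; a=e1+t[0]*v1;b=e2+t[1]*v2
    return ((a+b)/2).round(1),np.linalg.norm(a-b).round(1)
P=lambda p,z: plane(d,[p],z)[0].round(1)
S=lambda p,z: plane(s,[p],z)[0].round(1)
print('white top',P((135,248.9),64),S((247.7,328.1),64),tri((135,248.9),(247.7,328.1)))
# predicted direction foot->top in the top view
for nm,g in(('white',(135,248.9)),('red',(197.5,250))):
    X=P(g,64); print(nm,proj(d,[[X[0],X[1],64],[X[0],X[1],4]]).round(1).tolist())
print('red side',S((278.2,273.1),64))
# red bright top disc / foot
v=hsv[242:262,188:212,2].astype(int); m=cv2.inRange(hsv,(0,150,40),(6,255,255))[242:262,188:212]>0
for r in np.where(m,v,0): print(' '.join('%3d'%x if x else '  .' for x in r))
print('mug',P((300,213.25),85),'tumbler',P((281.5,284.5),85))
m=cv2.inRange(hsv,(0,150,40),(6,255,255)); m[:,:250]=0; c=max(cv2.findContours(m,0,1)[0],key=cv2.contourArea); print('tumbler ell',cv2.fitEllipse(c),cv2.minEnclosingCircle(c))
# tank: gray top & blue corners
mb=cv2.inRange(hsv,(105,120,40),(125,255,255)); mb=cv2.morphologyEx(mb,3,np.ones((5,5))); c=max(cv2.findContours(mb[:, 350:410],0,1,offset=(350,0))[0],key=cv2.contourArea)
bx=cv2.boxPoints(cv2.minAreaRect(c)); w=plane(d,bx,118); print('blue box',bx.round(1).tolist(),w.round(1).tolist(),'ctr',w.mean(0))
mo=cv2.inRange(hsv,(8,150,60),(20,255,255)); mo[:, :376]=0; mo[:,402:]=0; mo[:232]=0; mo[262:]=0
print('cap P',P((388.75,247.5),119))
for r in np.where(mo,hsv[...,2],0)[232:264,374:404]: print(' '.join('%3d'%x if x else '  .' for x in r))
```

```text
white top [546.7 344.   64. ] [546.1 344.1  64. ] (array([546.5, 344. ,  63.8]), np.float64(0.6))
white [[135.0, 248.9], [141.7, 252.2]]
red [[197.5, 250.0], [201.4, 253.3]]
red side [539.7 180.7  64. ]
  .   .   .   .   .   .   .   .   .   .   .   .   .   .   .   .   .   .   .   .   .   .   .   .
  .   .   .   .   .   .   .   .   .   .   .   .   .   .   .   .   .   .   .   .   .   .   .   .
  .   .   .   .   .   .   .   .   .   .   .   .   .   .   .   .   .   .   .   .   .   .   .   .
  .   .   .   .   .   .   .   . 180 185 186 160   .   .   .   .   .   .   .   .   .   .   .   .
  .   .   .   .   .   . 179 184 184 186 184 186 182   .   .   .   .   .   .   .   .   .   .   .
  .   .   .   .   .   . 182 185 185 182 185 184 187 154   .   .   .   .   .   .   .   .   .   .
  .   .   .   .   . 179 184 184 185 185 185 186 187 183  92  78   .   .   .   .   .   .   .   .
  .   .   .   .   . 182 186 185 186 183 185 183 184 185 108  79  97   .   .   .   .   .   .   .
  .   .   .   .   . 181 186 186 185 183 185 185 185 184 107  62  97 103   .   .   .   .   .   .
  .   .   .   .   . 183 184 184 1
[... 4729 characters left out ...]
   .   .   .   .   . 110 111 101  98 101 106  94   .   .   .   .   .   .   .   .   .   .   .   .   .
  .   .   .   .   .   .   .   .   .   .   .   .   .   .   .   .   .   .   .   .   .   .   .   .   .   .   .   .   .   .
  .   .   .   .   .   .   .   .   .   .   .   .   .   .   .   .   .   .   .   .   .   .   .   .   .   .   .   .   .   .
  .   .   .   .   .   .   .   .   .   .   .   .   .   .   .   .   .   .   .   .   .   .   .   .   .   .   .   .   .   .
  .   .   .   .   .   .   .   .   .   .   .   .   .   .   .   .   .   .   .   .   .   .   .   .   .   .   .   .   .   .
  .   .   .   .   .   .   .   .   .   .   .   .   .   .   .   .   .   .   .   .   .   .   .   .   .   .   .   .   .   .
```

Matching the two views puts the red plunger at about (540,181) and the white one at (546.5,344). I'm moving above the red one now.

Request:
{"name": "play_rows", "arguments": {
  "series": [
    [16.3, -20.3, -2.5, 0, 0, 0],
    [16.3, -20.3, -2.5, 0, 0, 0],
    [16.3, -20.3, -2.5, 0, 0, 0],
    [16.3, -20.3, -2.5, 0, 0, 0],
    [16.3, -20.3, -2.5, 0, 0, 0],
    [16.3, -20.3, -2.5, 0, 0, 0],
    [16.3, -20.3, -2.5, 0, 0, 0],
    [16.3, -20.3, -2.5, 0, 0, 0],
    [16.3, -20.3, -2.5, 0, 0, 0],
    [16.3, -20.3, -2.5, 0, 0, 0],
    [16.3, -20.3, -2.5, 0, 0, 0],
    [16.3, -20.3, -2.5, 0, 0, 0],
    [16.3, -20.3, -2.5, 0, 0, 0],
    [16.3, -20.3, -2.5, 0, 0, 0],
    [16.3, -20.3, -2.5, 0, 0, 0],
    [16.3, -20.3, -2.5, 0, 0, 0],
    [16.3, -20.3, -2.5, 0, 0, 0],
    [16.3, -20.3, -2.5, 0, 0, 0],
    [16.3, -20.3, -2.5, 0, 0, 0],
    [16.3, -20.3, -2.5, 0, 0, 0]
  ],
  "gripper": 0.75
}}

```text
clock: 1.82
position: [541.2, 179.7, 167.1]
ee_rot: [0.985, -0.175, -0.0, 0.0]
contact_force: [0.2, 0.3, -0.2]
gripper_width: 64.2
grasp_force: 0.0
```

Run:
```python
from h import *
d=load('top0'); print(plane(d,[(197.1,249)],64).round(1))
st=read_state(); print(st['clock'],st['position'],st['ee_rot'],st['gripper_width'],st['joints'])
w=grab('wrist','w1')
print(proj(w,[[540,181,64],[546.5,344,64]]).round(1))
h=cv2.cvtColor(w['image'],cv2.COLOR_RGB2HSV)
m=cv2.inRange(h,(0,150,40),(6,255,255)); n,l,s,c=cv2.connectedComponentsWithStats(m)
for i in range(1,n):
    if s[i,4]>40: print(s[i],c[i])
```

```text
[[541.3 180.9  64. ]]
1.8167 [541.199995   179.72647382 167.08927655] [ 9.84653897e-01 -1.74518170e-01 -2.81992182e-04  1.80522885e-04] 64.1889250485059 [ 6.04575751e-01  3.33943752e-01 -2.02795386e-01 -1.62799397e-04
 -1.03471206e+00  6.15470940e-01]
[[272.7 207.3]
 [118.2 254.4]]
[ 448  172  112   98 7274] [513.50673632 216.6605719 ]
[260 175  27  40 860] [272.62209302 194.43255814]
```

View pics/w1.png

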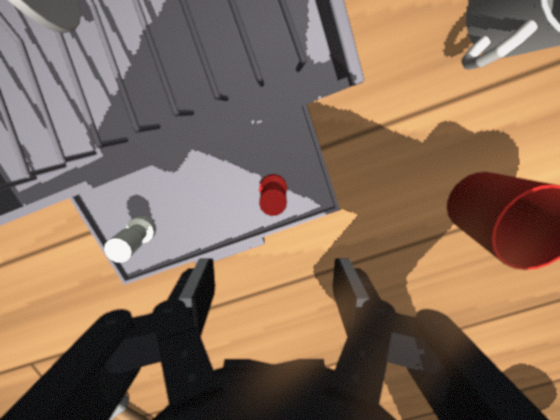

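The wrist view shows the red plunger's top disc at (272,202), within about 5 px of the prediction, and the white one at (118,250). I'll descend and grip.

Request:
{"name": "play_rows", "arguments": {
  "series": [
    [0.5, 0, -15, 0, 0, 0],
    [0.5, 0, -15, 0, 0, 0],
    [0.5, 0, -15, 0, 0, 0],
    [0.5, 0, -15, 0, 0, 0],
    [0, 0, -15, 0, 0, 0],
    [0, 0, -15, 0, 0, 0],
    [0, 0, -12, 0, 0, 0],
    [0, 0, -7, 0, 0, 0],
    [0, 0, 0, 0, 0, 0],
    [0, 0, 0, 0, 0, 0]
  ]
}}

```text
clock: 2.7
position: [542.8, 181.0, 58.5]
ee_rot: [0.985, -0.174, -0.0, 0.0]
contact_force: [-0.6, 0.5, 0.7]
gripper_width: 64.0
grasp_force: 0.0
```

Request:
{"name": "play_rows", "arguments": {
  "series": [
    [0, 0, 0, 0, 0, 0],
    [0, 0, 0, 0, 0, 0],
    [0, 0, 0, 0, 0, 0],
    [0, 0, 0, 0, 0, 0],
    [0, 0, 0, 0, 0, 0],
    [0, 0, 0, 0, 0, 0],
    [0, 0, 0, 0, 0, 0],
    [0, 0, 0, 0, 0, 0]
  ],
  "gripper": 0
}}

```text
clock: 3.37
position: [542.8, 180.9, 58.6]
ee_rot: [0.985, -0.174, 0.0, -0.0]
contact_force: [-0.7, -0.2, 1.1]
gripper_width: 0.0
grasp_force: 0.0
```

The fingers closed to 0, so the grip missed. I'll look.

Run:
```python
from h import *
w=grab('wrist','w2'); s=grab('side','s2');t=grab('top','t2')
a=cv2.resize(w['image'],(400,300)); b=cv2.resize(s['image'][230:380,180:380],(400,300)); c=cv2.resize(t['image'][200:300,110:245],(400,300))
cv2.imwrite('pics/m2.png',np.vstack([np.hstack([a,b]),np.hstack([c,c*0])])[:,:,::-1])
```

```text
(no output)
```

View pics/m2.png

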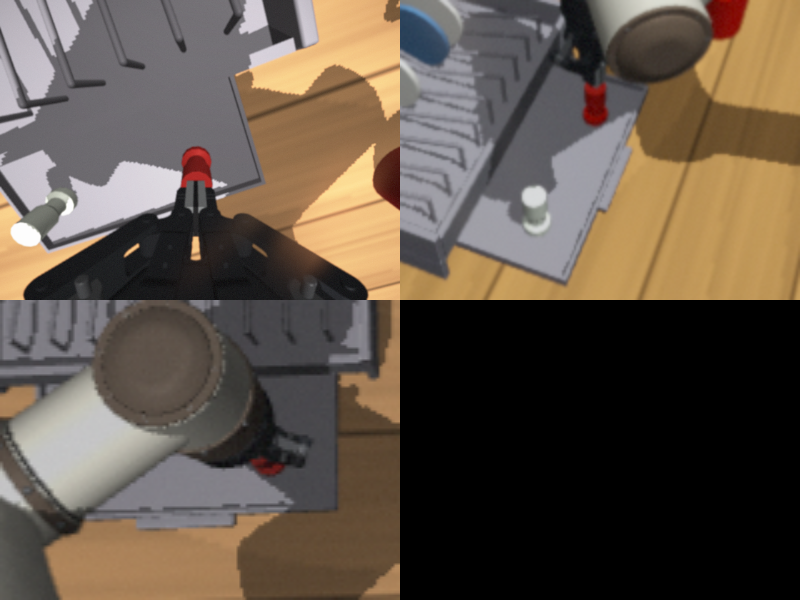

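Run:
```python
from h import *
w,s,t=load('w2'),load('s2'),load('t2')
st=read_state(); p=st['position']; z=Ro.from_quat(st['ee_rot']).as_matrix()[:,2]; print(p,z)
for nm,d in(('w',w),('s',s),('t',t)):
    print(nm,'tcp,tip,body60,plunger top/foot',proj(d,[p,p+25*z,p-60*z,[541,181,64],[541,181,4]]).round(0).tolist())
print('wrist cam',w['eye'],rot(w).round(2).tolist())
h=cv2.cvtColor(w['image'],cv2.COLOR_RGB2HSV); m=cv2.inRange(h,(0,150,40),(6,255,255)); n,l,q,c=cv2.connectedComponentsWithStats(m)
print([(q[i].tolist(),c[i].round(1)) for i in range(1,n) if q[i,4]>40])
cv2.imwrite('pics/m3.png',np.hstack([cv2.resize(t['image'][225:275,170:230],(480,400),interpolation=cv2.INTER_NEAREST),cv2.resize(s['image'][250:300,260:300],(320,400),interpolation=cv2.INTER_NEAREST)])[:,:,::-1])
```

```text
[542.7242488  180.92201153  58.4795076 ] [-6.96092163e-05 -5.01425161e-05 -9.99999996e-01]
w tcp,tip,body60,plunger top/foot [[274.0, 259.0], [274.0, 241.0], [274.0, 330.0], [275.0, 266.0], [274.0, 227.0]]
s tcp,tip,body60,plunger top/foot [[277.0, 274.0], [277.0, 281.0], [277.0, 258.0], [278.0, 273.0], [278.0, 288.0]]
t tcp,tip,body60,plunger top/foot [[197.0, 249.0], [199.0, 250.0], [193.0, 245.0], [197.0, 249.0], [201.0, 252.0]]
wrist cam [623.08112516 151.58802525 214.85748209] [[-0.34, -0.89, -0.3], [-0.94, 0.33, 0.11], [0.0, 0.32, -0.95]]
[([254, 206, 43, 57, 1810], array([275.1, 232.9])), ([526, 206, 34, 87, 1635], array([548. , 250.1]))]
```

View pics/m3.png

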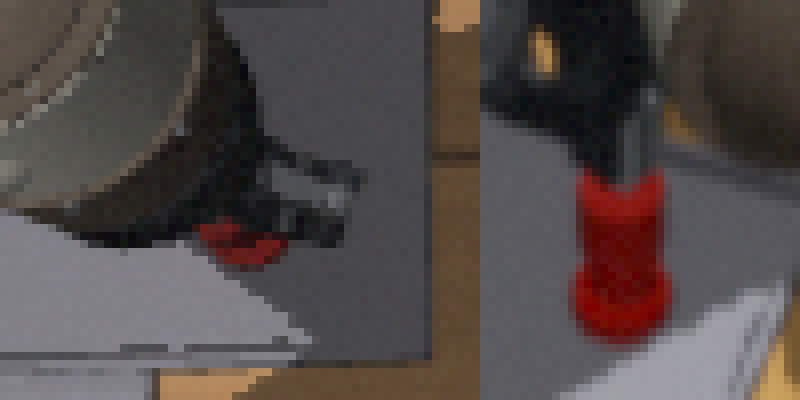

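Run:
```python
from h import *
w=load('w1'); p=np.array([541.2,179.7,167.1]); R=Ro.from_quat([0.98465,-.17452,0,0]).as_matrix()
for a in (-30,-20,-10,0,10,20,25,30): print(a,proj(w,[p+a*R[:,2]+32*R[:,1],p+a*R[:,2]-32*R[:,1],p+a*R[:,2]]).round(0).tolist())
w=load('w2'); p=np.array([542.7,180.9,58.5])
for a in (-20,-10,0,10,25): print(a,proj(w,[p+a*R[:,2]-11*R[:,0],p+a*R[:,2]+11*R[:,0]]).round(0).tolist())
print(plane(w,[(275,233)],20), read_state()['gripper_width'],read_state()['grasp_force'])
cv2.imwrite('pics/m4.png',np.hstack([cv2.resize(load('w1')['image'][230:350,150:400],(400,192*1),interpolation=cv2.INTER_CUBIC),cv2.resize(w['image'][190:310,150:400],(400,192),interpolation=cv2.INTER_CUBIC)])[:,:,::-1])
```

```text
-30 [[337.0, 288.0], [211.0, 288.0], [274.0, 288.0]]
-20 [[333.0, 277.0], [215.0, 277.0], [274.0, 277.0]]
-10 [[329.0, 267.0], [218.0, 267.0], [274.0, 267.0]]
0 [[326.0, 259.0], [221.0, 259.0], [274.0, 259.0]]
10 [[324.0, 251.0], [224.0, 251.0], [274.0, 251.0]]
20 [[321.0, 244.0], [226.0, 244.0], [274.0, 244.0]]
25 [[320.0, 241.0], [227.0, 241.0], [274.0, 241.0]]
30 [[319.0, 238.0], [228.0, 238.0], [274.0, 238.0]]
-20 [[274.0, 294.0], [274.0, 259.0]]
-10 [[274.0, 284.0], [274.0, 250.0]]
0 [[274.0, 275.0], [274.0, 243.0]]
10 [[274.0, 267.0], [274.0, 236.0]]
25 [[274.0, 256.0], [274.0, 227.0]]
[[542.69217145 179.86062535  20.        ]] -0.17839691283773237 0.0
```

View pics/m4.png

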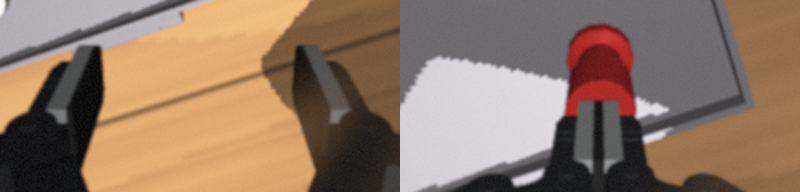

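The wrist and side views agree that the shut pads end just above the plunger's top, about 35 mm higher than the tool data suggest. The plunger is untouched. An 18 mm descent is safe under either reading, so I'll open, go down and test-close.

Request:
{"name": "play_rows", "arguments": {
  "series": [
    [0, 0, 0, 0, 0, 0],
    [0, 0, 0, 0, 0, 0],
    [0, 0, 0, 0, 0, 0],
    [0, 0, 0, 0, 0, 0],
    [0, 0, 0, 0, 0, 0],
    [0, 0, 0, 0, 0, 0],
    [0, 0, -6, 0, 0, 0],
    [0, 0, -6, 0, 0, 0],
    [0, 0, -6, 0, 0, 0],
    [0, 0, 0, 0, 0, 0]
  ],
  "gripper": 0.75
}}

```text
clock: 4.35
position: [541.6, 180.3, 38.6]
ee_rot: [0.985, -0.175, -0.001, 0.001]
contact_force: [0.1, 0.2, -0.1]
gripper_width: 64.0
grasp_force: 0.0
```

Request:
{"name": "play_rows", "arguments": {
  "series": [
    [0, 0, 0, 0, 0, 0],
    [0, 0, 0, 0, 0, 0],
    [0, 0, 0, 0, 0, 0],
    [0, 0, 0, 0, 0, 0],
    [0, 0, 0, 0, 0, 0],
    [0, 0, 0, 0, 0, 0],
    [0, 0, 0, 0, 0, 0]
  ],
  "gripper": 0
}}

```text
clock: 4.93
position: [543.2, 181.1, 41.0]
ee_rot: [0.985, -0.174, 0.0, -0.0]
contact_force: [-0.6, -0.3, 2.5]
gripper_width: 23.9
grasp_force: 59.0
```

Run:
```python
from h import *
w,s=grab('wrist','w5'),grab('side','s5')
cv2.imwrite('pics/m5.png',np.hstack([cv2.resize(w['image'][150:330,150:390],(480,360),interpolation=cv2.INTER_CUBIC),cv2.resize(s['image'][240:300,250:303],(318,360),interpolation=cv2.INTER_CUBIC)])[:,:,::-1])
print(proj(s,[[541,181,z] for z in (4,20,30,40,50,64)]).round(1).tolist())
```

```text
[[277.7, 288.2], [277.7, 284.2], [277.7, 281.8], [277.7, 279.2], [277.6, 276.7], [277.6, 273.0]]
```

View pics/m5.png

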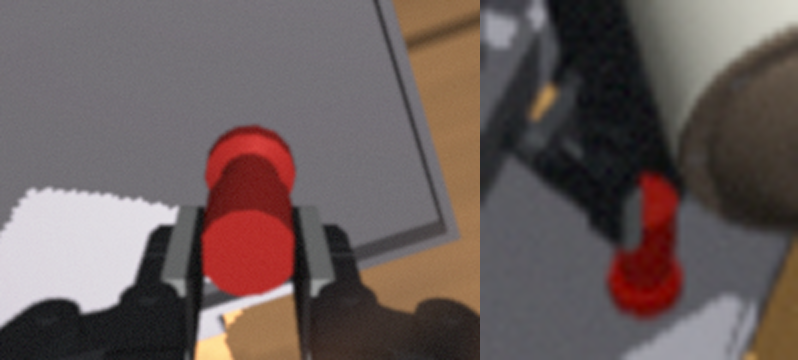

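The grip now holds at 59 N. The wrist picture shows the red top disc centred between the pads at crop (250,250), and the plunger is upright. The fingertips sit about at TCP height. Next I'll refine the cup centres from both views.

Run:
```python
from h import *
d=load('top0'); s=load('side0')
P=lambda d,p,z: plane(d,[p],z)[0].round(1)
print('tumbler',P(d,(281,284),85),P(s,(341.1,220.5),85)); print('mug',P(d,(300,213.25),85),P(s,(284.5,193.9),85))
w=load('w1'); e,v=ray(w,[(540,228)]); 
h=cv2.cvtColor(d['image'],cv2.COLOR_RGB2HSV); m=cv2.inRange(h,(0,0,110),(180,45,255)); m[:, :284]=0; m[:,320:]=0; m[:196]=0; m[236:]=0
c=max(cv2.findContours(m,0,1)[0],key=cv2.contourArea); print(cv2.minEnclosingCircle(c),cv2.boundingRect(c))
a=np.deg2rad(np.arange(0,360,45))
for nm,x,y,dd,r in(('mug',625,-94,d,42),('tum',440,-38,d,42),('mug s',625,-94,s,42),('tum s',440,-38,s,42)):
    q=proj(dd,np.c_[x+r*np.cos(a),y+r*np.sin(a),0*a+85]); print(nm,q.min(0).round(1),q.max(0).round(1))
st=read_state(); print(st['position'])
```

```text
tumbler [440.9 -38.   85. ] [440.8 -31.9  85. ]
mug [625.1 -93.9  85. ] [622.1 -81.8  85. ]
((298.3823547363281, 215.61764526367188), 18.341581344604492) (284, 198, 32, 36)
mug [284.2 198. ] [315.9 228.8]
tum [264.6 267.9] [297.4 301. ]
mug s [271.7 182.9] [298.6 199.9]
tum s [327.  209.5] [357.2 229.3]
[543.12149882 181.07962018  40.97905935]
```

Request:
{"name": "play_rows", "arguments": {
  "series": [
    [0, 0, 5, 0, 0, 0],
    [0, 0, 10, 0, 0, 0],
    [0, 0, 14, 0, 0, 0],
    [0, 0, 14, 0, 0, 0],
    [0, 0, 14, 0, 0, 0],
    [0, 0, 14, 0, 0, 0],
    [0, 0, 14, 0, 0, 0],
    [0, 0, 14, 0, 0, 0],
    [0, 0, 11, 0, 0, 0],
    [0, 0, 5, 0, 0, 0]
  ]
}}

```text
clock: 5.87
position: [543.4, 181.3, 157.9]
ee_rot: [0.985, -0.174, 0.001, -0.001]
contact_force: [0.2, -0.5, 0.0]
gripper_width: 23.9
grasp_force: 58.9
```

Request:
{"name": "play_rows", "arguments": {
  "series": [
    [-3, -6.3, 0, 0, 0, 0],
    [-6, -12.8, 0, 0, 0, 0],
    [-7.2, -15.3, 0, 0, 0, 0],
    [-7.2, -15.3, 0, 0, 0, 0],
    [-7.2, -15.3, 0, 0, 0, 0],
    [-7.2, -15.3, 0, 0, 0, 0],
    [-7.2, -15.3, 0, 0, 0, 0],
    [-7.2, -15.3, 0, 0, 0, 0],
    [-7.2, -15.3, 0, 0, 0, 0],
    [-7.2, -15.3, 0, 0, 0, 0],
    [-7.2, -15.3, 0, 0, 0, 0],
    [-7.2, -15.3, 0, 0, 0, 0],
    [-7.2, -15.3, 0, 0, 0, 0],
    [-7.2, -15.3, 0, 0, 0, 0],
    [-4.5, -10.4, 0, 0, 0, 0],
    [-2.7, -5.5, 0, 0, 0, 0],
    [0, 0, 0, 0, 0, 0]
  ]
}}

```text
clock: 7.28
position: [439.6, -38.8, 155.6]
ee_rot: [0.985, -0.175, 0.0, -0.0]
contact_force: [0.2, -0.2, -0.8]
gripper_width: 23.7
grasp_force: 58.9
```

Run:
```python
from h import *
w=grab('wrist','w6'); s=grab('side','s6'); st=read_state(); print(st['position'],st['grasp_force'],st['gripper_width'],st['contact_force'])
cv2.imwrite('pics/m6.png',np.hstack([cv2.resize(w['image'],(440,330),interpolation=cv2.INTER_CUBIC),cv2.resize(s['image'][160:260,300:400],(330,330),interpolation=cv2.INTER_CUBIC)])[:,:,::-1])
a=np.deg2rad(np.arange(0,360,30))
for x,y in((440,-37),): print(proj(w,np.c_[x+42*np.cos(a),y+42*np.sin(a),0*a+85]).round(0).tolist())
```

```text
[440.53014407 -37.69043273 155.68251224] 58.9297595195967 23.591776994755755 [ 0.77692333  0.10656278 -0.84778284]
[[253.0, 172.0], [231.0, 187.0], [222.0, 210.0], [225.0, 234.0], [241.0, 253.0], [263.0, 262.0], [288.0, 260.0], [309.0, 247.0], [320.0, 226.0], [319.0, 202.0], [305.0, 180.0], [280.0, 169.0]]
```

View pics/m6.png

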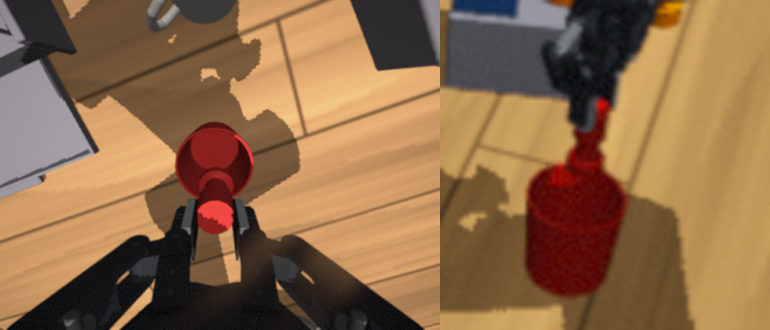

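The wrist view shows the red plunger held upright over the tumbler, whose rim centre is near (272,206) full-frame. The side view shows the foot just above the rim at about (344,208). I've used up my picture views, so from here I check by numbers only.

Run:
```python
from h import *
w,s=load('w6'),load('s6'); p=read_state()['position']
for z in (100,110,119,130,140,150,160,170,180): print(z,proj(s,[[p[0],p[1],z],[p[0]+16*.4,p[1]-16*.9,z],[p[0]-16*.4,p[1]+16*.9,z]]).round(1).tolist())
print('rim c',proj(s,[[440,-37,85]]).round(1), proj(w,[[440,-37,85]]).round(1))
for n,d in(('w',w),('s',s)):
    h=cv2.cvtColor(d['image'],cv2.COLOR_RGB2HSV); m=cv2.inRange(h,(0,150,40),(6,255,255))+cv2.inRange(h,(176,150,40),(180,255,255))
    k,l,q,c=cv2.connectedComponentsWithStats(m)
    for i in range(1,k):
        if q[i,4]>60:
            print(n,q[i].tolist())
            for y in range(q[i,1],q[i,1]+q[i,3],3):
                xs=np.where(l[y]==i)[0]; print('  ',y,xs.min(),xs.max(),len(xs),end=';')
            print()
```

```text
100 [[342.4, 215.1], [341.4, 211.1], [343.4, 219.1]]
110 [[342.8, 212.3], [341.8, 208.4], [343.8, 216.3]]
119 [[343.1, 209.8], [342.1, 205.8], [344.2, 213.8]]
130 [[343.6, 206.6], [342.6, 202.7], [344.7, 210.7]]
140 [[344.0, 203.8], [343.0, 199.9], [345.1, 207.8]]
150 [[344.5, 200.8], [343.4, 196.9], [345.5, 204.8]]
160 [[344.9, 197.9], [343.9, 194.0], [346.0, 201.9]]
170 [[345.4, 194.9], [344.3, 191.0], [346.4, 198.9]]
180 [[345.8, 191.9], [344.7, 188.0], [346.9, 195.8]]
rim c [[341.9 219.4]] [[271.5 218.2]]
w [223, 155, 100, 143, 9493]
   155 272 272 1;   158 259 285 27;   161 254 291 38;   164 251 294 44;   167 248 297 50;   170 244 301 58;   173 240 304 65;   176 237 308 72;   179 235 311 77;   182 232 313 82;   185 230 315 86;   188 228 317 90;   191 227 318 92;   194 226 319 94;   197 225 321 97;   200 225 321 97;   203 224 322 99;   206 224 322 99;   209 224 322 99;   212 224 322 99;   215 224 321 98;   218 224 321 98;   221 224 320 97;   224 225 319 95;   227 227 318 92;   230 228 317 90;   233 230 315 86;   236 232 313 82;   239 234 311 78;   242 237 308 72;   245 240 305 66;   248 244 300 57;   251 249 296 48;   254 252 295 44;   257 253 295 43;   260 252 295 44;   263 252 296 45;   266 250 297 48;   269 250 297 48;   272 251 297 47;   275 250 297 48;   278 251 297 47;   281 251 297 47;   284 251 296 46;   287 251 296 46;   290 255 291 37;   293 259 288 30;   296 265 281 17;
s [326, 189, 31, 61, 1083]
   189 348 349 2;   192 347 351 5;   195 347 349 3;   198 347 349 3;   201 342 348 7;   204 341 346 6;   207 339 348 10;   210 335 348 14;   213 329 350 22;   216 327 353 27;   219 327 356 30;   222 327 355 29;   225 327 354 28;   228 326 353 28;   231 327 353 27;   234 327 352 26;   237 326 351 26;   240 327 350 24;   243 327 349 23;   246 330 347 18;   249 338 341 4;
```

Request:
{"name": "play_rows", "arguments": {
  "series": [
    [2, -0.7, -5, 0, 0, 0],
    [0, 0, -10, 0, 0, 0],
    [0, 0, -12, 0, 0, 0],
    [0, 0, -12, 0, 0, 0],
    [0, 0, -12, 0, 0, 0],
    [0, 0, -10, 0, 0, 0],
    [0, 0, -8, 0, 0, 0],
    [0, 0, 0, 0, 0, 0]
  ]
}}

```text
clock: 8.05
position: [441.3, -38.2, 84.7]
ee_rot: [0.985, -0.174, -0.002, 0.001]
contact_force: [0.2, -0.1, 0.1]
gripper_width: 23.9
grasp_force: 58.9
```

Request:
{"name": "play_rows", "arguments": {
  "series": [
    [0, 0, -8, 0, 0, 0],
    [0, 0, -10, 0, 0, 0],
    [0, 0, -10, 0, 0, 0],
    [0, 0, -7, 0, 0, 0],
    [0, 0, -4, 0, 0, 0],
    [0, 0, -2, 0, 0, 0],
    [0, 0, 0, 0, 0, 0],
    [0, 0, 0, 0, 0, 0]
  ]
}}

```text
clock: 8.72
position: [442.5, -38.3, 45.8]
ee_rot: [0.985, -0.174, 0.0, -0.0]
contact_force: [-0.4, 1.0, -0.3]
gripper_width: 23.7
grasp_force: 58.9
```

Request:
{"name": "play_rows", "arguments": {
  "series": [
    [0, 0, -1, 0, 0, 0],
    [0, 0, -1, 0, 0, 0],
    [0, 0, 0, 0, 0, 0],
    [0, 0, 0, 0, 0, 0]
  ]
}}

```text
clock: 9.05
position: [442.2, -38.4, 43.6]
ee_rot: [0.985, -0.174, 0.0, -0.0]
contact_force: [-0.3, 0.4, 0.3]
gripper_width: 23.9
grasp_force: 58.9
```

Request:
{"name": "play_rows", "arguments": {
  "series": [
    [0, 0, -1, 0, 0, 0],
    [0, 0, 0, 0, 0, 0],
    [0, 0, 0, 0, 0, 0]
  ]
}}

```text
clock: 9.3
position: [442.1, -38.4, 42.5]
ee_rot: [0.985, -0.174, -0.0, 0.0]
contact_force: [-0.6, -0.4, 0.5]
gripper_width: 23.8
grasp_force: 58.9
```

Request:
{"name": "play_rows", "arguments": {
  "series": [
    [0, 0, -1, 0, 0, 0],
    [0, 0, 0, 0, 0, 0],
    [0, 0, 0, 0, 0, 0]
  ]
}}

```text
clock: 9.55
position: [442.5, -38.4, 41.9]
ee_rot: [0.985, -0.174, 0.0, 0.0]
contact_force: [-1.0, -1.3, 5.5]
gripper_width: 24.0
grasp_force: 59.4
```

Contact came at TCP z 42, as predicted. I'll open narrowly and rise.

Request:
{"name": "play_rows", "arguments": {
  "series": [
    [0, 0, 0.4, 0, 0, 0],
    [0, 0, 0, 0, 0, 0],
    [0, 0, 0, 0, 0, 0],
    [0, 0, 0, 0, 0, 0]
  ],
  "gripper": 0.4
}}

```text
clock: 9.88
position: [442.0, -38.4, 41.8]
ee_rot: [0.985, -0.175, -0.0, 0.0]
contact_force: [0.5, 0.8, 0.5]
gripper_width: 34.0
grasp_force: 0.0
```

Request:
{"name": "play_rows", "arguments": {
  "series": [
    [0, 0, 3, 0, 0, 0],
    [0, 0, 6, 0, 0, 0],
    [0, 0, 10, 0, 0, 0],
    [0, 0, 14, 0, 0, 0],
    [0, 0, 15, 0, 0, 0],
    [0, 0, 15, 0, 0, 0],
    [0, 0, 15, 0, 0, 0],
    [0, 0, 15, 0, 0, 0],
    [0, 0, 10, 0, 0, 0],
    [0, 0, 7, 0, 0, 0]
  ]
}}

```text
clock: 10.72
position: [442.7, -38.3, 153.7]
ee_rot: [0.985, -0.174, 0.001, -0.001]
contact_force: [-0.4, -0.0, -0.1]
gripper_width: 33.6
grasp_force: 0.0
```

Run:
```python
from h import *
w=grab('wrist','w7'); st=read_state(); p=st['position']; print(p,st['gripper_width'],st['clock'],st['contact_force'])
h=cv2.cvtColor(w['image'],cv2.COLOR_RGB2HSV); m=cv2.inRange(h,(0,150,30),(6,255,255))
print('pred top/foot',proj(w,[[442,-38.4,65],[442,-38.4,5]]).round(1).tolist(),'rim c',proj(w,[[440,-37,85]]).round(1))
v=h[...,2]; 
for y in range(150,270,5): print(y,' '.join('%3d'%x if f else '  .' for x,f in zip(v[y,215:330:4],m[y,215:330:4])))
```

```text
[443.30182178 -38.21561871 154.45601519] 34.051943127215296 10.7667 [0.23899609 0.25784376 1.54920534]
pred top/foot [[274.1, 211.7], [274.1, 193.6]] rim c [[273.4 222.3]]
150   .   .   .   .   .   .   .   .   .   .   .   .   .   .   .   .   .   .   .   .   .   .   .   .   .   .   .   .   .
155   .   .   .   .   .   .   .   .   .   .   .   .   .   .   .   .   .   .   .   .   .   .   .   .   .   .   .   .   .
160   .   .   .   .   .   .   .   .   .   .   .   .   .   .  81   .  83  83   .   .   .   .   .   .   .   .   .   .   .
165   .   .   .   .   .   .   .   .   .   .  77  72   .  81  86  97  91  83  83  81   .   .   .   .   .   .   .   .   .
170   .   .   .   .   .   .   .   .   .  69 105 140 132 130 134 178 212 233 241 165  92  88   .   .   .   .   .   .   .
175   .   .   .   .   .   .   .   . 132 132 135 138 141 137 138 140 136 141 140 136 128 168 184   .   .   .   .   .   .
180   .   .   .   .   .   . 121 123 132 138 138 141 138 115 116 127 113 117 140 139 141 140 151 240   .   .   .   .   .
185   .   .   .   .   . 128  92  66 137 140 140 139 106 141 141 138 152 148 116 141 137 
[... 1251 characters left out ...]
   . 135  91  93  94  95  91  95  97  95   .   .  95  87  87  84   .  76  76  70  83 133   .   .   .
245   .   .   .   .   .   . 137  92  96  97  96  95  95  93   .   .   .  89  88  85  81  79  76 101 124   .   .   .   .
250   .   .   .   .   .   .   . 128 124  92  92  94  98  97  92  91  90  89  87  87  81  86 134   .   .   .   .   .   .
255   .   .   .   .   .   .   .   .   . 129 136 112  99  96  96  92  92  89   . 119 136   .   .   .   .   .   .   .   .
260   .   .   .   .   .   .   .   .   .   .   .   .   . 121 131 132 130 123   .   .   .   .   .   .   .   .   .   .   .
265   .   .   .   .   .   .   .   .   .   .   .   .   .   .   .   .   .   .   .   .   .   .   .   .   .   .   .   .   .
```

The red plunger is standing in the tumbler, with its top disc at about (275,208) and its foot behind it. Now the white one.

Request:
{"name": "play_rows", "arguments": {
  "series": [
    [2, 7, 0, 0, 0, 0],
    [4, 14, 0, 0, 0, 0],
    [5.6, 20.6, 0, 0, 0, 0],
    [5.6, 20.6, 0, 0, 0, 0],
    [5.6, 20.6, 0, 0, 0, 0],
    [5.6, 20.6, 0, 0, 0, 0],
    [5.6, 20.6, 0, 0, 0, 0],
    [5.6, 20.6, 0, 0, 0, 0],
    [5.6, 20.6, 0, 0, 0, 0],
    [5.6, 20.6, 0, 0, 0, 0],
    [5.6, 20.6, 0, 0, 0, 0],
    [5.6, 20.6, 0, 0, 0, 0],
    [5.6, 20.6, 0, 0, 0, 0],
    [5.6, 20.6, 0, 0, 0, 0],
    [5.6, 20.6, 0, 0, 0, 0],
    [5.6, 20.6, 0, 0, 0, 0],
    [5.6, 20.6, 0, 0, 0, 0],
    [5.6, 20.6, 0, 0, 0, 0],
    [6, 20.8, 0, 0, 0, 0],
    [3, 11, 0, 0, 0, 0]
  ],
  "gripper": 0.75
}}

```text
clock: 12.43
position: [546.6, 346.2, 150.2]
ee_rot: [0.985, -0.174, -0.001, 0.001]
contact_force: [-0.2, 0.0, 0.2]
gripper_width: 64.2
grasp_force: 0.0
```

Run:
```python
from h import *
w=grab('wrist','w8'); st=read_state(); p=st['position']; print(p,st['gripper_width'],st['clock'])
print('pred',proj(w,[[546.5,344,64]]).round(1), 'red ref when TCP there was 272.6,~202 vs pred 272.7,207.3')
h=cv2.cvtColor(w['image'],cv2.COLOR_RGB2HSV); m=cv2.inRange(h,(0,0,175),(180,40,255))
k,l,q,c=cv2.connectedComponentsWithStats(m)
for i in range(1,k):
    if q[i,4]>100: print(q[i].tolist(),c[i].round(1))
```

```text
[546.99774117 347.27122562 150.10626392] 64.17832964928171 12.4833
pred [[275.8 211. ]] red ref when TCP there was 272.6,~202 vs pred 272.7,207.3
[309, 0, 23, 70, 989] [319.1  38.5]
[332, 0, 83, 63, 2394] [368.8  25.6]
[375, 0, 13, 37, 182] [380.9  20.5]
[357, 53, 107, 58, 2969] [413.1  83.6]
[145, 54, 10, 28, 108] [150.  66.]
[132, 68, 16, 41, 154] [140.2  89.2]
[99, 102, 27, 48, 252] [113.6 127.9]
[223, 172, 143, 69, 4010] [281.5 204. ]
[220, 189, 176, 64, 919] [320.7 223.2]
```

Request:
{"name": "play_rows", "arguments": {
  "series": [
    [0, -1, -5, 0, 0, 0],
    [0, -1, -10, 0, 0, 0],
    [0, -1, -15, 0, 0, 0],
    [0, 0, -15, 0, 0, 0],
    [0, 0, -15, 0, 0, 0],
    [0, 0, -15, 0, 0, 0],
    [0, 0, -13, 0, 0, 0],
    [0, 0, -11, 0, 0, 0],
    [0, 0, -6, 0, 0, 0],
    [0, 0, -3, 0, 0, 0],
    [0, 0, 0, 0, 0, 0]
  ]
}}

```text
clock: 13.4
position: [546.5, 340.4, 43.3]
ee_rot: [0.985, -0.175, -0.0, 0.001]
contact_force: [0.1, -0.4, 0.3]
gripper_width: 63.9
grasp_force: 0.0
```

Request:
{"name": "play_rows", "arguments": {
  "series": [
    [0, 0, 0, 0, 0, 0],
    [0, 0, 0, 0, 0, 0],
    [0, 0, 0, 0, 0, 0],
    [0, 0, 0, 0, 0, 0],
    [0, 0, 0, 0, 0, 0],
    [0, 0, 0, 0, 0, 0],
    [0, 0, 0, 0, 0, 0]
  ],
  "gripper": 0
}}

```text
clock: 13.98
position: [547.5, 341.6, 45.1]
ee_rot: [0.985, -0.174, 0.001, -0.001]
contact_force: [-0.5, 0.1, 5.3]
gripper_width: 23.0
grasp_force: 58.9
```

Request:
{"name": "play_rows", "arguments": {
  "series": [
    [0, 0, 5, 0, 0, 0],
    [0, 0, 10, 0, 0, 0],
    [0, 0, 15, 0, 0, 0],
    [0, 0, 15, 0, 0, 0],
    [0, 0, 15, 0, 0, 0],
    [0, 0, 15, 0, 0, 0],
    [0, 0, 15, 0, 0, 0],
    [0, 0, 15, 0, 0, 0],
    [0, 0, 10, 0, 0, 0],
    [0, 0, 5, 0, 0, 0],
    [0, 0, 0, 0, 0, 0]
  ]
}}

```text
clock: 14.9
position: [547.1, 341.3, 165.2]
ee_rot: [0.985, -0.175, 0.001, -0.001]
contact_force: [0.5, 0.1, 0.5]
gripper_width: 22.9
grasp_force: 58.8
```

Run:
```python
from h import *
st=read_state(); print(st['position'],st['gripper_width'],st['contact_force'],st['joints'])
s=grab('side','s9'); p=st['position']
h=cv2.cvtColor(s['image'],cv2.COLOR_RGB2HSV); m=cv2.inRange(h,(0,0,165),(180,45,255)); k,l,q,c=cv2.connectedComponentsWithStats(m)
for z in(105,115,125,180,190): print(z,proj(s,[[p[0],p[1],z]]).round(1))
for i in range(1,k):
    if q[i,4]>25 and 200<c[i][0]<290 and 220<c[i][1]<345: print(q[i].tolist(),c[i].round(1))
# mug centre check
for x,y in((625,-94),(625,-91)): 
  a=np.deg2rad(np.arange(0,360,15))
  for d in(load('top0'),load('side0')):
    Q=proj(d,np.c_[x+42*np.cos(a),y+42*np.sin(a),0*a+85]); print(Q.min(0).round(1),Q.max(0).round(1))
```

```text
[547.06053184 341.30568767 165.21478423] 22.872007760560194 [0.49086159 0.10164959 0.46652944] [ 8.08256141e-01  4.54768956e-01 -1.61583595e-02  3.63475816e-05
 -1.09776148e+00  4.11660923e-01]
105 [[246.8 316.2]]
115 [[246.5 313.5]]
125 [[246.2 310.8]]
180 [[244.6 294.6]]
190 [[244.3 291.5]]
[232, 316, 49, 47, 803] [256.7 340. ]
[284.2 198. ] [315.9 228.8]
[270.8 182.4] [299.4 200.5]
[283.1 198. ] [314.7 228.9]
[270.4 183. ] [299.1 201.1]
```

Request:
{"name": "play_rows", "arguments": {
  "series": [
    [1.2, -7, 0, 0, 0, 0],
    [2.4, -14, 0, 0, 0, 0],
    [3.6, -20, 0, 0, 0, 0],
    [3.6, -20, 0, 0, 0, 0],
    [3.6, -20, 0, 0, 0, 0],
    [3.6, -20, 0, 0, 0, 0],
    [3.6, -20, 0, 0, 0, 0],
    [3.6, -20, 0, 0, 0, 0],
    [3.6, -20, 0, 0, 0, 0],
    [3.6, -20, 0, 0, 0, 0],
    [3.6, -20, 0, 0, 0, 0],
    [3.6, -20, 0, 0, 0, 0],
    [3.6, -20, 0, 0, 0, 0],
    [3.6, -20, 0, 0, 0, 0],
    [3.6, -20, 0, 0, 0, 0],
    [3.6, -20, 0, 0, 0, 0]
  ]
}}

```text
clock: 16.28
position: [599.9, 37.7, 163.0]
ee_rot: [0.985, -0.175, -0.001, 0.0]
contact_force: [-0.1, -0.5, -0.0]
gripper_width: 23.0
grasp_force: 58.8
```

Request:
{"name": "play_rows", "arguments": {
  "series": [
    [3.6, -20, 0, 0, 0, 0],
    [3.6, -20, 0, 0, 0, 0],
    [3.6, -20, 0, 0, 0, 0],
    [3.6, -20, 0, 0, 0, 0],
    [3.6, -20, 0, 0, 0, 0],
    [3.5, -20, 0, 0, 0, 0],
    [3, -13, 0, 0, 0, 0],
    [0, 0, 0, 0, 0, 0],
    [0, 0, 0, 0, 0, 0]
  ]
}}

```text
clock: 17.03
position: [624.6, -94.1, 163.1]
ee_rot: [0.984, -0.175, -0.001, 0.0]
contact_force: [-0.5, 0.9, -0.3]
gripper_width: 23.2
grasp_force: 58.9
```

Run:
```python
from h import *
w=grab('wrist','w10'); st=read_state(); p=st['position']; print(p,st['gripper_width'],st['clock'],st['contact_force'])
a=np.deg2rad(np.arange(0,360,15)); Q=proj(w,np.c_[625+42*np.cos(a),-93+42*np.sin(a),0*a+85]); print('pred rim',Q.min(0).round(1),Q.max(0).round(1))
h=cv2.cvtColor(w['image'],cv2.COLOR_RGB2HSV); m=cv2.inRange(h,(0,0,60),(180,45,255))
for y in range(135,300,5):
    r=np.where(m[y,200:350])[0]+200; print(y,(r.min(),r.max()) if len(r) else '', ' '.join('%3d'%x if f else '  .' for x,f in zip(h[y,205:345:5,2],m[y,205:345:5])))
```

```text
[624.70182851 -93.30365094 163.35506293] 23.22871969065331 17.0833 [0.14474283 0.47003444 0.14468788]
pred rim [223.8 166.6] [321. 258.]
135 (np.int64(222), np.int64(236))   .   .   .   .  95 228 144   .   .   .   .   .   .   .   .   .   .   .   .   .   .   .   .   .   .   .   .   .
140    .   .   .   .   .   .   .   .   .   .   .   .   .   .   .   .   .   .   .   .   .   .   .   .   .   .   .   .
145    .   .   .   .   .   .   .   .   .   .   .   .   .   .   .   .   .   .   .   .   .   .   .   .   .   .   .   .
150 (np.int64(259), np.int64(286))   .   .   .   .   .   .   .   .   .   .   . 106 111 115 116 115 119   .   .   .   .   .   .   .   .   .   .   .
155 (np.int64(250), np.int64(294))   .   .   .   .   .   .   .   .   . 105 105 112 112 113 119 117 119 116   .   .   .   .   .   .   .   .   .   .
160 (np.int64(245), np.int64(300))   .   .   .   .   .   .   .   .  99 100 109 128 163 183 180 157 134 117 118 116   .   .   .   .   .   .   .   .
165 (np.int64(242), np.int64(304))   .   .   .   .   .   .   .   . 105 167 183 203 239 247 246 233 196 185 195 112   .   .   .   .   .   .   
[... 3127 characters left out ...]
   .   .   .   .   .   .  71  81  61   . 250 249 249 249 249 249 249 250 129   .  80  82   .   .   .   .   .   .
280 (np.int64(234), np.int64(314))   .   .   .   .   .   .  79  81   .   . 250 249 250 249 250 249 249 249 120   .  81  80   .   .   .   .   .   .
285 (np.int64(232), np.int64(315))   .   .   .   .   .   .  80  80   .   . 171 250 249 249 250 249 249 240   .   .  78  80  62   .   .   .   .   .
290 (np.int64(232), np.int64(315))   .   .   .   .   .   . 103 117   .   .   .   . 240 248 249 243   .   .   .   . 104 119  68   .   .   .   .   .
295 (np.int64(239), np.int64(308))   .   .   .   .   .   .   . 107   .   .   .   .   .   .   .   .   .   .   .   . 114   .   .   .   .   .   .   .
```

Request:
{"name": "play_rows", "arguments": {
  "series": [
    [1.5, -0.5, -5, 0, 0, 0],
    [0, 0, -10, 0, 0, 0],
    [0, 0, -12, 0, 0, 0],
    [0, 0, -12, 0, 0, 0],
    [0, 0, -12, 0, 0, 0],
    [0, 0, -10, 0, 0, 0],
    [0, 0, -8, 0, 0, 0],
    [0, 0, 0, 0, 0, 0]
  ]
}}

```text
clock: 17.75
position: [625.3, -93.0, 92.3]
ee_rot: [0.985, -0.174, -0.002, 0.0]
contact_force: [-1.2, 0.5, -0.2]
gripper_width: 23.1
grasp_force: 58.9
```

Request:
{"name": "play_rows", "arguments": {
  "series": [
    [0, 0, -8, 0, 0, 0],
    [0, 0, -10, 0, 0, 0],
    [0, 0, -10, 0, 0, 0],
    [0, 0, -8, 0, 0, 0],
    [0, 0, -5, 0, 0, 0],
    [0, 0, -3, 0, 0, 0],
    [0, 0, 0, 0, 0, 0],
    [0, 0, 0, 0, 0, 0]
  ]
}}

```text
clock: 18.42
position: [626.9, -93.5, 50.9]
ee_rot: [0.985, -0.174, 0.0, 0.0]
contact_force: [0.0, 0.2, -0.5]
gripper_width: 23.0
grasp_force: 58.9
```

Request:
{"name": "play_rows", "arguments": {
  "series": [
    [0, 0, -1, 0, 0, 0],
    [0, 0, -1, 0, 0, 0],
    [0, 0, 0, 0, 0, 0],
    [0, 0, 0, 0, 0, 0]
  ]
}}

```text
clock: 18.75
position: [626.8, -93.5, 49.1]
ee_rot: [0.985, -0.175, 0.0, -0.0]
contact_force: [0.4, -0.0, -0.3]
gripper_width: 23.1
grasp_force: 58.9
```

Request:
{"name": "play_rows", "arguments": {
  "series": [
    [0, 0, -1, 0, 0, 0],
    [0, 0, -1, 0, 0, 0],
    [0, 0, 0, 0, 0, 0],
    [0, 0, 0, 0, 0, 0]
  ]
}}

```text
clock: 19.08
position: [626.7, -93.5, 46.8]
ee_rot: [0.985, -0.174, -0.0, 0.0]
contact_force: [-0.8, -0.5, -0.6]
gripper_width: 23.1
grasp_force: 58.9
```

Request:
{"name": "play_rows", "arguments": {
  "series": [
    [0, 0, -1, 0, 0, 0],
    [0, 0, 0, 0, 0, 0],
    [0, 0, 0, 0, 0, 0]
  ]
}}

```text
clock: 19.33
position: [627.0, -93.5, 46.2]
ee_rot: [0.985, -0.174, 0.0, -0.0]
contact_force: [0.2, -0.3, 0.8]
gripper_width: 22.8
grasp_force: 59.0
```

Request:
{"name": "play_rows", "arguments": {
  "series": [
    [0, 0, -0.5, 0, 0, 0],
    [0, 0, 0, 0, 0, 0],
    [0, 0, 0, 0, 0, 0]
  ]
}}

```text
clock: 19.58
position: [627.3, -93.5, 46.1]
ee_rot: [0.985, -0.174, 0.001, -0.0]
contact_force: [0.2, -0.3, 4.1]
gripper_width: 23.3
grasp_force: 59.4
```

Request:
{"name": "play_rows", "arguments": {
  "series": [
    [0, 0, 0, 0, 0, 0],
    [0, 0, 0, 0, 0, 0],
    [0, 0, 0, 0, 0, 0],
    [0, 0, 0, 0, 0, 0]
  ],
  "gripper": 0.39
}}

```text
clock: 19.92
position: [626.3, -93.5, 44.9]
ee_rot: [0.985, -0.175, -0.001, 0.0]
contact_force: [-0.1, -0.8, -0.3]
gripper_width: 33.2
grasp_force: 0.0
```

Request:
{"name": "play_rows", "arguments": {
  "series": [
    [0, 0, 3, 0, 0, 0],
    [0, 0, 6, 0, 0, 0],
    [0, 0, 10, 0, 0, 0],
    [0, 0, 15, 0, 0, 0],
    [0, 0, 18, 0, 0, 0],
    [0, 0, 20, 0, 0, 0],
    [0, 0, 20, 0, 0, 0],
    [0, 0, 20, 0, 0, 0],
    [0, 0, 20, 0, 0, 0],
    [0, 0, 16, 0, 0, 0],
    [0, 0, 10, 0, 0, 0],
    [0, 0, 0, 0, 0, 0]
  ]
}}

```text
clock: 20.92
position: [628.2, -93.6, 207.2]
ee_rot: [0.985, -0.174, 0.003, -0.001]
contact_force: [0.4, 0.6, -0.0]
gripper_width: 33.3
grasp_force: 0.0
```

Run:
```python
from h import *
w=grab('wrist','w11'); st=read_state(); p=st['position']; print(p,st['gripper_width'],st['clock'],st['contact_force'],st['joints'])
print('pred top/foot',proj(w,[[626.5,-93.5,65],[626.5,-93.5,5]]).round(1).tolist(),'rim c',proj(w,[[625,-93,85]]).round(1))
h=cv2.cvtColor(w['image'],cv2.COLOR_RGB2HSV); m=cv2.inRange(h,(0,0,60),(180,45,255))
for y in range(150,280,5): print(y,' '.join('%3d'%x if f else '  .' for x,f in zip(h[y,215:335:4,2],m[y,215:335:4])))
```

```text
[627.23557681 -93.4103983  205.03065561] 33.04195597261771 20.9667 [ 0.22285671 -0.18905438  0.52364265] [ 1.06853113e-01  4.06983669e-01  1.06914771e-02 -9.66841500e-05
 -1.17135354e+00  1.11310568e+00]
pred top/foot [[274.3, 196.6], [274.3, 183.5]] rim c [[274.4 203.6]]
150   .   .   .   .   .   .   .   .   .   .   .   . 107 114 114 118 120 120 121   .   .   .   .   .   .   .   .   .   .   .
155   .   .   .   .   .   .   .   .   .   . 101 107 112 117 129 146 126 123 121 118 119   .   .   .   .   .   .   .   .   .
160   .   .   .   .   .   .   .   .   .  99 155 247 251 247 235 225 242 250 251 234 131 120   .   .   .   .   .   .   .   .
165   .   .   .   .   .   .   .   . 135 251 235 190 188 186 188 185 184 250 251 251 250 243 118   .   .   .   .   .   .   .
170   .   .   .   .   .   .   . 217 248 188 185 186 186 140 147 142 172 249 251 251 246 198 251   .   .   .   .   .   .   .
175   .   .   .   .   .   . 196 242 186 187 187 187 154 172 160 175 183 189 251 227 185 187 169 251   .   .   .   .   .   .
180   .   .   .   .   .   . 179  88 188 187 188 165 125  99 113 113 109 251 184 185
[... 1696 characters left out ...]
   .   .   .   .   .   .   .   .   .   .   .   .   .   .   .   .   .   .   .   .
255   .   .   .   .  86  80   .   .   .   .   .   .   .   .   .   .   .   .   .   .   .   .   .   .  82  83   .   .   .   .
260   .   .   .   .  84  84   .   .   .   .   .   .   .   .   .   .   .   .   .   .   .   .   .   .  82  83   .   .   .   .
265   .   .   .  73  82  80   .   .   .   .   .   .   .   .   .   .   .   .   .   .   .   .   .   .  66  83  83   .   .   .
270   .   .   .  80  84  65   .   .   .   .   .   .   .   .   .   .   .   .   .   .   .   .   .   .   .  84  83   .   .   .
275   .   .   .  84  84   .   .   .   .   .   .   .   .   .   .   .   .   .   .   .   .   .   .   .   .  83  82  79   .   .
```

The white plunger stands in the mug, with its top disc at about (274,193), as predicted. Next I go above the cap and turn by about −147°, so the last joint has room to turn either way.

Request:
{"name": "play_rows", "arguments": {
  "series": [
    [-3, -6, 0, 0, 0, -1],
    [-6, -12, 0, 0, 0, -1],
    [-6, -12.5, 0, 0, 0, -1],
    [-6, -12.5, 0, 0, 0, -1],
    [-6, -12.5, 0, 0, 0, -1],
    [-6, -12.5, 0, 0, 0, -1],
    [-6, -12.5, 0, 0, 0, -1],
    [-6, -12.5, 0, 0, 0, -1],
    [-6, -12.5, 0, 0, 0, -1],
    [-6, -12.5, 0, 0, 0, -1],
    [-6, -12.5, 0, 0, 0, -1],
    [-6, -12.5, 0, 0, 0, -1],
    [-6, -12.5, 0, 0, 0, -1],
    [-6, -12.5, 0, 0, 0, -1],
    [-6, -12.5, 0, 0, 0, -1],
    [-6, -12.5, 0, 0, 0, -1],
    [-6, -12.5, 0, 0, 0, -1],
    [-5, -10, 0, 0, 0, -1],
    [-2, -4, 0, 0, 0, -1],
    [0, 0, 0, 0, 0, -1]
  ],
  "gripper": 0.75
}}

```text
clock: 22.63
position: [519.3, -313.6, 201.6]
ee_rot: [-0.338, 0.941, 0.001, -0.001]
contact_force: [0.0, -0.3, -0.9]
gripper_width: 64.1
grasp_force: 0.0
```

Request:
{"name": "play_rows", "arguments": {
  "series": [
    [0, 0, 0, 0, 0, -1],
    [0, 0, 0, 0, 0, -1],
    [0, 0, 0, 0, 0, -1],
    [0, 0, 0, 0, 0, -1],
    [0, 0, 0, 0, 0, -0.5],
    [0, 0, 0, 0, 0, 0],
    [0, 0, 0, 0, 0, 0]
  ]
}}

```text
clock: 23.22
position: [520.2, -312.7, 202.1]
ee_rot: [-0.113, 0.994, 0.001, -0.001]
contact_force: [-0.2, 0.1, 0.2]
gripper_width: 64.0
grasp_force: 0.0
```

Run:
```python
from h import *
w=grab('wrist','w12'); st=read_state(); p=st['position']; R=Ro.from_quat(st['ee_rot']).as_matrix()
print(p,st['clock'],st['joints'].round(2),'toolx yaw',np.degrees(np.arctan2(R[1,0],R[0,0])))
print('pred bar top ends, c',proj(w,[[521,-312,151],[521+24*.974,-312+24*.225,151],[521-24*.974,-312-24*.225,151],[521,-312,119]]).round(1).tolist())
h=cv2.cvtColor(w['image'],cv2.COLOR_RGB2HSV); m=cv2.inRange(h,(7,140,50),(22,255,255))
k,l,q,c=cv2.connectedComponentsWithStats(m)
for i in range(1,k):
    if q[i,4]>300: print(q[i].tolist(),c[i])
i=[i for i in range(1,k) if q[i,4]>300]; i=min(i,key=lambda i:np.hypot(*(c[i]-[274,210])))
x,y,ww,hh,_=q[i]
for yy in range(y,y+hh,3): print(yy,' '.join('%3d'%v if f else '  .' for v,f in zip(h[yy,x:x+ww:3,2],l[yy,x:x+ww:3]==i)))
print(x,y)
```

```text
[ 520.30519281 -312.78218316  202.42813735] 23.2667 [-0.28  0.37 -0.06 -0.   -1.15 -1.07] toolx yaw -167.02530982811808
pred bar top ends, c [[275.8, 222.4], [275.8, 250.5], [275.9, 192.3], [275.5, 209.0]]
[151, 68, 50, 45, 1592] [177.34484925  89.51758794]
[239, 178, 62, 78, 3381] [269.71724342 213.24992606]
178   .   .   .   .   .   .   .   .   . 132 134 134 139   .   .   .   .   .   .   .   .
181   .   .   .   .   .   . 113 116 126 130 133 129 136 139 139 139   .   .   .   .   .
184   .   .   .   .   . 107 123 131 176 204 206 199 196 165 145 138 139   .   .   .   .
187   .   .   .   . 103 158 218 230 232 234 233 233 232 233 228 200 141 136   .   .   .
190   .   .   . 103 194 231 233 230 153 131 136 144 148 198 232 233 228 165 130   .   .
193   .   .   . 222 232 232 232 224 116 133 134 133 137 166 232 232 230 231 183   .   .
196   .   . 203 233 232 232 224 177 123 135 136 133 137 159 232 233 233 231 232 155   .
199   .   . 233 232 232 233 197 155 212 220 216 212 213 186 231 233 232 232 232 226   .
202   . 227 232 232 233 232 180 165 232 233 231 233 232 223 231 232 232 232 232 232  
[... 806 characters left out ...]
   . 230 232 197 154 164 232 232 232 231 230 207 232 232 232 234 224   .   .
235   .   .   .   . 229 230 158 167 233 233 233 233 233 210 232 232 232 224   .   .   .
238   .   .   .   .   . 197 157 165 231 232 232 232 232 207 232 230   .   .   .   .   .
241   .   .   .   .   .   .   . 152 232 233 233 232 232 200   .   .   .   .   .   .   .
244   .   .   .   .   .   .   .   . 231 232 232 231 233   .   .   .   .   .   .   .   .
247   .   .   .   .   .   .   .   . 232 232 232 233 234 147   .   .   .   .   .   .   .
250   .   .   .   .   .   .   .   . 232 231 232 233 233 144   .   .   .   .   .   .   .
253   .   .   .   .   .   .   .   . 231 232 232 232 233 134   .   .   .   .   .   .   .
239 178
```

The cap's bar lines up with the tool within about 1°. The wrist view puts it about 5 mm away from the fixed-camera estimate. I'll centre on it, then turn 90° for a second, perpendicular measurement of the axis.

Request:
{"name": "play_rows", "arguments": {
  "series": [
    [3, -2, 0, 0, 0, 1],
    [2, -1.5, 0, 0, 0, 1],
    [0, 0, 0, 0, 0, 1],
    [0, 0, 0, 0, 0, 1],
    [0, 0, 0, 0, 0, 1],
    [0, 0, 0, 0, 0, 1],
    [0, 0, 0, 0, 0, 1],
    [0, 0, 0, 0, 0, 1],
    [0, 0, 0, 0, 0, 1],
    [0, 0, 0, 0, 0, 1],
    [0, 0, 0, 0, 0, 1],
    [0, 0, 0, 0, 0, 1],
    [0, 0, 0, 0, 0, 1],
    [0, 0, 0, 0, 0, 1],
    [0, 0, 0, 0, 0, 1],
    [0, 0, 0, 0, 0, 0],
    [0, 0, 0, 0, 0, 0]
  ]
}}

```text
clock: 24.68
position: [525.6, -316.4, 203.1]
ee_rot: [0.781, -0.624, -0.0, 0.0]
contact_force: [-0.1, -0.4, -0.2]
gripper_width: 64.0
grasp_force: 0.0
```

```bash
cat > cap.py <<'E'
from h import *
def cap(fn):
    w=grab('wrist',fn); st=read_state(); p=st['position']; R=Ro.from_quat(st['ee_rot']).as_matrix()
    print(p.round(1),st['clock'],'yaw',np.degrees(np.arctan2(R[1,0],R[0,0])).round(2))
    print('tcp axis at z151,z119',proj(w,[[p[0],p[1],151],[p[0],p[1],119],[*(p[:2]+10*R[:2,1]),119],[*(p[:2]+10*R[:2,0]),119]]).round(1).tolist())
    h=cv2.cvtColor(w['image'],cv2.COLOR_RGB2HSV); m=cv2.inRange(h,(7,140,50),(22,255,255))
    k,l,q,c=cv2.connectedComponentsWithStats(m)
    i=[i for i in range(1,k) if q[i,4]>300]; i=min(i,key=lambda i:np.hypot(*(c[i]-[274,212])))
    x,y,ww,hh,_=q[i]; print(q[i])
    for yy in range(y,y+hh,4): print(yy,' '.join('%3d'%v if f else '  .' for v,f in zip(h[yy,x:x+ww:3,2],l[yy,x:x+ww:3]==i)))
E
python3 -c "
from cap import *
cap('w13')"
```

```text
[ 525.6 -316.4  203.1] 24.7333 yaw -77.21
tcp axis at z151,z119 [[276.3, 224.8], [275.9, 211.2], [287.3, 211.2], [276.0, 200.3]]
[ 243  175   62   65 3223]
175   .   .   .   .   .   .   .   .   .  99  97 102   .   .   .   .   .   .   .   .   .
179   .   .   .   .   .   . 102 102 104 104 107 109 101  97  97  99   .   .   .   .   .
183   .   .   .   . 103 106 119 154 166 164 229 240 239 232 214 145  98   .   .   .   .
187   .   .   . 100 139 162 162 165 164 166 239 239 239 239 240 240 235 160   .   .   .
191   .   . 117 215 189 164 160 162 165 231 239 238 239 239 239 239 239 240 226   .   .
195   .   . 234 238 234 230 205 195 233 241 240 239 239 240 239 240 240 239 239 227   .
199   . 147 164 165 164 160 166 177 160 164 165 162 163 166 186 205 230 236 239 241   .
203   . 163 163 164 163 162 162 165 163 159 161 163 161 162 162 163 160 185 203 239 237
207   . 147 100 103 101 101  99 104 102  96 100 101 101 102 102 100 102 100  98 115 234
211 146 116 103 101  99 100 102 102 101 101 106 104 101 104 103 104 108 104  99 102 199
215   . 113 115 113 114 115 111 112 114 107 108 107 107 107 111 105 107 108 104 104 128
219   . 239 239 239 240 240 239 239 239 240 240 240 239 240 239 240 239 239 240 239 240
223   . 239 240 240 239 239 239 240 239 240 239 240 240 239 239 239 239 239 240 239 239
227   . 238 239 239 239 239 240 238 239 240 239 239 239 239 239 239 239 239 239 238 239
231   . 234 236 237 239 239 240 240 239 240 240 238 240 239 239 239 240 239 240 239 236
235   .   .   .   .   . 230 241 239 239 240 240 239 239 240 240 239   .   .   .   .   .
239   .   .   .   .   .   .   .   .   .   . 233 237   .   .   .   .   .   .   .   .   .
```

Both orientations agree on a cap axis of about (526.5,−315.7). I'll turn back and descend over the bar.

Request:
{"name": "play_rows", "arguments": {
  "series": [
    [1, 0.7, -4, 0, 0, -1],
    [0, 0, -4, 0, 0, -1],
    [0, 0, -4, 0, 0, -1],
    [0, 0, -4, 0, 0, -1],
    [0, 0, -4, 0, 0, -1],
    [0, 0, 0, 0, 0, -1],
    [0, 0, 0, 0, 0, -1],
    [0, 0, 0, 0, 0, -1],
    [0, 0, 0, 0, 0, -1],
    [0, 0, 0, 0, 0, -1],
    [0, 0, 0, 0, 0, -1],
    [0, 0, 0, 0, 0, -1],
    [0, 0, 0, 0, 0, -1],
    [0, 0, 0, 0, 0, -1],
    [0, 0, 0, 0, 0, -1],
    [0, 0, 0, 0, 0, 0]
  ]
}}

```text
clock: 26.07
position: [526.7, -315.8, 183.3]
ee_rot: [-0.111, 0.994, 0.0, -0.0]
contact_force: [-1.0, 0.0, -0.4]
gripper_width: 64.2
grasp_force: 0.0
```

Request:
{"name": "play_rows", "arguments": {
  "series": [
    [0, 0, -10, 0, 0, 0],
    [0, 0, -12, 0, 0, 0],
    [0, 0, -12, 0, 0, 0],
    [0, 0, -12, 0, 0, 0],
    [0, 0, -10, 0, 0, 0],
    [0, 0, -6, 0, 0, 0],
    [0, 0, -3, 0, 0, 0],
    [0, 0, 0, 0, 0, 0],
    [0, 0, 0, 0, 0, 0]
  ]
}}

```text
clock: 26.82
position: [527.1, -315.9, 118.7]
ee_rot: [-0.113, 0.994, -0.0, 0.0]
contact_force: [-0.4, 0.6, 0.7]
gripper_width: 63.9
grasp_force: 0.0
```

Request:
{"name": "play_rows", "arguments": {
  "series": [
    [0, 0, 0, 0, 0, 0],
    [0, 0, 0, 0, 0, 0],
    [0, 0, 0, 0, 0, 0],
    [0, 0, 0, 0, 0, 0],
    [0, 0, 0, 0, 0, 0],
    [0, 0, 0, 0, 0, 0],
    [0, 0, 0, 0, 0, 0],
    [0, 0, 0, 0, 0, 0]
  ],
  "gripper": 0
}}

```text
clock: 27.48
position: [526.9, -315.8, 118.7]
ee_rot: [-0.112, 0.994, -0.0, 0.0]
contact_force: [-0.8, 0.6, 1.0]
gripper_width: 12.6
grasp_force: 61.3
```

Run:
```python
from h import *
st=read_state(); R=Ro.from_quat(st['ee_rot']).as_matrix()
for k in('clock','position','contact_force','wrist_torque','gripper_width','grasp_force'): print(k,st[k])
print(np.degrees(np.arctan2(R[1,0],R[0,0])))
```

```text
clock 27.4833
position [ 526.85616311 -315.76780679  118.67976661]
contact_force [-0.81880985  0.57212961  1.00327014]
wrist_torque [0.1802884  0.04940845 0.00871807]
gripper_width 12.574848840502424
grasp_force 61.25560641288757
-167.09227378075784
```

The bar is gripped and well centred. Now I'll try counter-clockwise.

Request:
{"name": "play_rows", "arguments": {
  "series": [
    [0, 0, 0, 0, 0, 0.5],
    [0, 0, 0, 0, 0, 0.5],
    [0, 0, 0, 0, 0, 0.5],
    [0, 0, 0, 0, 0, 0.5],
    [0, 0, 0, 0, 0, 0]
  ]
}}

```text
clock: 27.9
position: [526.1, -315.4, 118.7]
ee_rot: [-0.215, 0.977, 0.001, -0.0]
contact_force: [-2.3, 2.4, 3.8]
gripper_width: 12.7
grasp_force: 62.0
```

```bash
cat > q.py <<'E'
from h import *
st=read_state(); R=Ro.from_quat(st['ee_rot']).as_matrix()
for k in('clock','position','contact_force','wrist_torque','gripper_width','grasp_force'): print(k,np.round(st[k],2))
print('yaw',np.degrees(np.arctan2(R[1,0],R[0,0])))
E
python3 q.py
```

```text
clock 27.9
position [ 526.12 -315.42  118.67]
contact_force [-2.35  2.35  3.79]
wrist_torque [ 0.78  0.57 -0.65]
gripper_width 12.67
grasp_force 62.02
yaw -155.19872698347334
```

Request:
{"name": "play_rows", "arguments": {
  "series": [
    [0, 0, 0, 0, 0, 0.4],
    [0, 0, 0, 0, 0, 0.4],
    [0, 0, 0, 0, 0, 0],
    [0, 0, 0, 0, 0, 0]
  ]
}}

```text
clock: 28.23
position: [526.2, -315.3, 118.7]
ee_rot: [-0.253, 0.967, 0.001, -0.0]
contact_force: [-2.9, 4.6, 5.3]
gripper_width: 12.2
grasp_force: 72.0
```

```bash
python3 q.py
```

```text
clock 28.23
position [ 526.18 -315.31  118.7 ]
contact_force [-2.9   4.57  5.32]
wrist_torque [ 1.13  0.74 -1.5 ]
gripper_width 12.17
grasp_force 72.01
yaw -150.6337284499123
```

Torque climbs past about 12°, which looks like the dead stop. I'll try the other way.

Request:
{"name": "play_rows", "arguments": {
  "series": [
    [0, 0, 0, 0, 0, -0.5],
    [0, 0, 0, 0, 0, -0.8],
    [0, 0, 0, 0, 0, -0.8],
    [0, 0, 0, 0, 0, -0.8],
    [0, 0, 0, 0, 0, -0.8],
    [0, 0, 0, 0, 0, -0.8],
    [0, 0, 0, 0, 0, -0.8],
    [0, 0, 0, 0, 0, -0.8],
    [0, 0, 0, 0, 0, 0]
  ]
}}

```text
clock: 28.98
position: [527.7, -316.4, 118.6]
ee_rot: [0.06, 0.998, -0.001, 0.001]
contact_force: [0.4, 0.1, 1.8]
gripper_width: 12.6
grasp_force: 61.2
```

```bash
python3 q.py
```

```text
clock 28.98
position [ 527.69 -316.39  118.65]
contact_force [0.35 0.1  1.77]
wrist_torque [-0.12 -0.16  0.  ]
gripper_width 12.56
grasp_force 61.23
yaw 173.0868967376934
```

There's no torque at −20°, so this is the right way. I'll continue to about −75°.

Request:
{"name": "play_rows", "arguments": {
  "series": [
    [0, 0, 0, 0, 0, -0.8],
    [0, 0, 0, 0, 0, -0.8],
    [0, 0, 0, 0, 0, -0.8],
    [0, 0, 0, 0, 0, -0.8],
    [0, 0, 0, 0, 0, -0.8],
    [0, 0, 0, 0, 0, -0.8],
    [0, 0, 0, 0, 0, -0.8],
    [0, 0, 0, 0, 0, -0.8],
    [0, 0, 0, 0, 0, -0.8],
    [0, 0, 0, 0, 0, -0.8],
    [0, 0, 0, 0, 0, -0.8],
    [0, 0, 0, 0, 0, -0.4],
    [0, 0, 0, 0, 0, 0]
  ]
}}

```text
clock: 30.07
position: [527.2, -316.4, 118.6]
ee_rot: [0.515, 0.857, -0.0, 0.001]
contact_force: [-0.1, -0.8, 2.0]
gripper_width: 12.7
grasp_force: 61.3
```

```bash
python3 q.py
```

```text
clock 30.07
position [ 527.16 -316.35  118.64]
contact_force [-0.06 -0.84  1.96]
wrist_torque [-0.25  0.   -0.02]
gripper_width 12.72
grasp_force 61.25
yaw 118.02199252378733
```

Request:
{"name": "play_rows", "arguments": {
  "series": [
    [0, 0, 1, 0, 0, 0],
    [0, 0, 2, 0, 0, 0],
    [0, 0, 3, 0, 0, 0],
    [0, 0, 3, 0, 0, 0],
    [0, 0, 0, 0, 0, 0]
  ]
}}

```text
clock: 30.48
position: [527.2, -315.9, 128.2]
ee_rot: [0.515, 0.857, 0.0, 0.001]
contact_force: [-0.2, -0.0, -0.7]
gripper_width: 12.6
grasp_force: 60.9
```

```bash
python3 q.py
```

```text
clock 30.48
position [ 527.17 -315.88  128.16]
contact_force [-0.2  -0.   -0.66]
wrist_torque [-0.    0.01 -0.03]
gripper_width 12.59
grasp_force 60.94
yaw 117.94505264100802
```

It lifts freely, with only the cap's weight on the wrist. I'll raise it to +100 mm.

Request:
{"name": "play_rows", "arguments": {
  "series": [
    [0, 0, 5, 0, 0, 0],
    [0, 0, 7, 0, 0, 0],
    [0, 0, 8, 0, 0, 0],
    [0, 0, 8, 0, 0, 0],
    [0, 0, 9, 0, 0, 0],
    [0, 0, 9, 0, 0, 0],
    [0, 0, 9, 0, 0, 0],
    [0, 0, 9, 0, 0, 0],
    [0, 0, 9, 0, 0, 0],
    [0, 0, 8, 0, 0, 0],
    [0, 0, 6, 0, 0, 0],
    [0, 0, 4, 0, 0, 0],
    [0, 0, 0, 0, 0, 0],
    [0, 0, 0, 0, 0, 0],
    [0, 0, 0, 0, 0, 0]
  ]
}}

```text
clock: 31.73
position: [526.4, -315.6, 217.8]
ee_rot: [0.516, 0.857, -0.0, -0.001]
contact_force: [-1.0, 0.7, -0.8]
gripper_width: 12.4
grasp_force: 60.9
```

```bash
python3 q.py
python3 - <<'E'
from h import *
s=grab('side','s20'); t=grab('top','t20'); w=grab('wrist','w20')
for n,d,x0,x1,y0,y1 in(('side',s,300,400,80,200),('top',t,340,450,200,300),('w',w,0,560,0,420),('s0',load('side0'),300,400,80,200)):
    h=cv2.cvtColor(d['image'],cv2.COLOR_RGB2HSV); m=cv2.inRange(h,(8,180,70),(18,255,255)); k,l,q,c=cv2.connectedComponentsWithStats(m[y0:y1,x0:x1])
    print(n,[((q[i]+[x0,y0,0,0,0]).tolist(),(c[i]+[x0,y0]).round(1).tolist()) for i in range(1,k) if q[i,4]>25])
print('pred cap side: seated rim c, lifted rim c, bar top', proj(s,[[524,-315,90],[524,-315,190],[524,-315,251]]).round(1).tolist())
# cups unchanged?
for n,a,b in(('side',load('side0'),s),('top',load('top0'),t)):
    for nm,lo,hi in(('red',(0,170,60),(4,255,255)),):
        for d in(a,b):
            m=cv2.inRange(cv2.cvtColor(d['image'],cv2.COLOR_RGB2HSV),lo,hi); k,l,q,c=cv2.connectedComponentsWithStats(m); print(n,[(q[i].tolist()) for i in range(1,k) if q[i,4]>60])
E
```

```text
clock 31.73
position [ 526.42 -315.59  217.77]
contact_force [-1.    0.75 -0.77]
wrist_torque [ 0.05 -0.03  0.02]
gripper_width 12.39
grasp_force 60.94
yaw 117.89448920817006
side [([332, 117, 19, 18, 235], [340.6, 126.4]), ([361, 157, 12, 12, 98], [366.0, 162.8])]
top []
w [([235, 197, 81, 37, 856], [274.8, 208.5]), ([166, 213, 26, 37, 560], [178.5, 228.1]), ([259, 215, 59, 105, 2556], [279.1, 263.9])]
s0 [([330, 142, 18, 20, 237], [338.3, 151.0]), ([361, 157, 12, 12, 97], [366.1, 162.7])]
pred cap side: seated rim c, lifted rim c, bar top [[338.0, 157.1], [341.3, 130.1], [343.4, 112.2]]
side [[326, 210, 30, 39, 864], [272, 269, 12, 23, 205]]
side [[326, 210, 30, 39, 849]]
top [[193, 245, 13, 13, 121], [265, 268, 32, 33, 733]]
top [[267, 275, 30, 26, 526]]
```

The cap is up 99 mm (the side view shows it risen about 25 px), held level at 61 N. The tumbler hasn't moved. Handing in.

```bash
python3 -c "
from bench import job_done; print(job_done())"
```

```text
the job is handed in; nothing more can be done
None
```

I've handed the job in: the red plunger stands in the tumbler, the white one stands in the mug, and the orange cap came off clockwise after stopping short the other way; the gripper holds it level about 99 mm above its neck, at 31.8 s.

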